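# Wake the tape feeder and hold its lever at full length

## Robot

A 7-joint arm with a two-finger parallel gripper is mounted at the origin on the work surface. World frame = base frame: x ahead of the robot, y to its left, z up, the work surface at z = 0. Lengths are in m, angles in rad, forces in N, time in s.
With the tool pointing down it reaches from about 0.4 to 0.875 m from the base axis. Payload 19.3 kg.
Tool frame: the origin (TCP) lies where the fingers leave the gripper's body, on its centre line; the fingertips stand bot.tip_reach ahead of it and the grasp point (between the pads) lies 54 mm ahead of it (bot.tip_reach is the distance from the TCP to the fingertips, in m); z points along the fingers, y is the line along which they close (so a half turn about z gives the same grasp; the last joint's range is limited). The gripper opens to 85 mm and grips with 20 to 120 N. Pads are 22 mm wide; open, the fingers measure 114 mm over their backs; the gripper's body (76 mm by 85 mm) begins 54 mm behind the grasp point. The pads swing forward as they close: fully open they stand 13 mm farther back than shut.
Start: joints at [1.08, 0.521, -0.036, 1.599, 0.021, 1.021, -0.113], TCP at [0.255, -0.57, 0.304] pointing down, gripper open.
Joint ranges: [-2.91, 2.91], [-0.3, 2.13], [-1.5, 1.42], [0.17, 2.43], [-1.26, 4.41], [0.16, 1.93], [-2.52, 2.52]. Speed limits (rad/s): [1.89, 1.89, 2.39, 2.39, 3.01, 3.01, 3.01].

## Interface

Orientations are given as [roll, pitch, yaw] about the fixed x, y, z axes, in that order (R = Rz(yaw) Ry(pitch) Rx(roll)).
In Python, from workcell import bot gives the robot as it stands. The module is installed in compiled form; this text tells all that it offers.
- The arm moves only by the shell command python3 -m jog 'ROWS' [FORCE]. ROWS is JSON, a list that holds one entry, the list of rows, each a list of 7 numbers: the shift along the tool's x, y, z in mm, then the turn, a rotation vector about the tool's x, y, z in rad, then the opening, from 0 (shut) to 1 (fully open). In form: [[[tx, ty, tz, wx, wy, wz, fingers], ...]]. A call has 1 to 5 rows; each row shifts and turns the commanded pose from where the row before left it, along the tool's axes as they then stand; what a row does not reach is not made up. A row lasts 1/10 s, in which the tool goes at most 50 mm and 8.59 degrees, less where a joint would pass 70% of its speed; a pose out of reach is approached as far as the arm can. A call is refused whole if a number of a shift passes 50 or a number of a turn 0.15, either way. A call with a gripper value outside its range is refused whole. The fingers move at their own pace and stop on an object; FORCE is the grip in N (left out, the last holds). Time passes only in rows, so rows that do not move let the fingers close. It gives the time, the measured TCP pose, the force, the opening and the grip force at its end, in the units of the state.
- bot.observe(): the state, without advancing time (a new reading comes with each control period).
- bot.grab_frame(name): name is "side" or "top" or "wrist"; returns a dict with "img" (384x512x3 uint8, red, green, blue), "intrinsics" (3x3 intrinsics, pixels), "k1" (the pictures are not rectified: a ray, as slopes to the right and down, at radius r is drawn at 1 + k1 r^2 times it, then the intrinsics apply), "R" (3x3) and "t" (3): a world point X has camera coordinates R X + t; the wrist camera has in their place "tool_from_camera" (4x4, takes a point from camera to tool coordinates, whose origin is the TCP and whose axes are the flange's). Camera axes: x right, y down, z forward; pixel columns grow to the right and rows downward; lengths in m; the calibration is good to about 2 mm. A picture is of the moment at which its call begins: read the wrist's pose just before it. There is no depth.
- bot.job_done(): hands the job in; it is judged then, once.
Trained networks look in a picture, given as the dict that the camera call returned (one of the last four; its "shot" number tells which), for a name from the list of things; names that differ only in an ending like _2 or _b are one class to them, and where a whole thing is asked for, a point or a joint stands for the part that bears it (a point fixed in the world has none). Each returns a list of dicts, best first, with "conf" (0 to 1); they miss things now and then, are a little off and sometimes report something else, mostly with a low value. They report only what shows in the picture. A call takes as long as a camera call. They do not tell look-alikes from the thing itself.
- bot.trace(query, picture): "region" (384x512 bool, what is visible of it).
- bot.spot_point(query, picture): "xyz" ([x, y, z] in m, in world coordinates, good to about 4 mm: a listed point, or the origin of a listed thing).
The state is a dict: "clock": time; "qpos": joint angles; "qd": joint speeds; "joint_efforts": joint torques, N m; "position": TCP position; "tool_rot": TCP orientation; "force": force on the tool from outside, world axes, zero at the start; "moment": the same for the moment, N m; "grip_width": finger opening in m; "finger_force": force on a finger pad.
Only numpy, scipy, OpenCV 4.12 (cv2) and the standard library are available. Lean on these libraries where they do the work, as an engineer would, in place of code of your own. Each camera call takes 0.05 s, during which the arm holds its last target. There are 200 camera calls.

## Task

Wake the tape feeder: twist the spring-loaded start knob on the small switch box clockwise (seen from above) to its stop, then let go so that it springs back. Then press the feeder's lever down past its first two clicks to the third, full-length one, and finish the program while still holding it down there against its spring. Leave the packet, tape roll, wooden weight and brush jar where they lie.

Things in the scene. Friction and masses are not known exactly. Their poses are not given: they have to be found in the camera images.
- tape_feeder: Grey sheet-metal tape feeder fixed to the table, about 340 x 240 mm. Origin on the table under the lever; its x axis points from the lever to the roll housing, z up. A low deck, 50 mm high, spans x -50 to +140 mm, y -120 to +120 mm and carries the lever; behind it, x 140 to 290 mm, is the housing, 100 mm high, with a brown paper roll showing up to 140 mm high.
- feed_lever (a joint): Turn of the lever in rad: 0 at rest (lever raised 50 degrees), growing as it is pressed down; clicks (detents) at 0.25, 0.50 and 0.75, hard stop at 0.775. It counts as at the third click beyond 0.69. It never latches: let go, it springs back up to 0. Pressing down at the cross grip takes up to about 12 N (17 N with rubbing) to pass the humps before the clicks, dropping to 5 or 6 N just before each click, and about 5 to 10 N to hold it at the third.
- feed_lever_grip (a point): Centre of the lever's black cross grip, a round bar 18 mm in diameter and 60 mm long lying along the feeder's y axis, at the end of a flat steel arm 14 mm wide. It is 95 mm from the pivot: at rest 61 mm from it towards the feeder's -x and 73 mm above it (about 148 mm above the table); at the third click 94 mm towards -x and 11 mm above it. Moves with the lever.
- feed_lever_pivot (a point): Centre of the lever's hinge, 75 mm above the table, 80 mm from the feeder's origin along its +x; the hinge axis lies along the feeder's y. Does not move.
- switch_box: Small grey switch box fixed to the table, 100 x 100 x 50 mm, origin at the centre of its underside, z up. The black start knob stands on its top.
- start_knob (a joint): Turn of the start knob in rad: 0 at rest, growing clockwise seen from above to the stop at 1.0 (57 degrees). It counts as at the stop beyond 0.93. A spring brings it back to 0 (torque 0.05 N m at rest, 0.13 N m at the stop).
- start_knob_grip (a point): Point on the start knob's vertical axis where to grip it, 92 mm above the table. The knob is an upright bar 44 mm long (along this point's x axis), 14 mm thick (y axis), its flat top 14 mm above this point; a round foot 48 mm in diameter tops out 28 mm below this point. Turns with the knob.
- wood_weight: Loose bystander: wooden paperweight bar 120 x 32 x 30 mm, long along its x, origin under its centre.
- tape_roll: Loose bystander: roll of paper tape lying flat, 100 mm across, 25 mm high, origin under its centre.
- brush_jar: Loose bystander: white ceramic jar, 72 mm across, 100 mm high, with three wooden brushes up to 170 mm high; origin under its centre.
- packet: Loose bystander: packet of paper in brown wrapping, 270 x 190 x 45 mm, origin under its centre.
Mind the look-alikes: they are no part of the job. Several things have the shape of the switch_box; the one meant has the colours described above.

How it is judged:
On the way, in this order (a step that is already met when the one before it is completed fails the run):
1. the start knob is twisted clockwise to its stop while the lever is still up (value of joint start_knob above 0.93 rad and value of joint feed_lever below 0.15 rad), for 0.1 s.
2. the knob is let go and has sprung back, the lever still up (value of joint start_knob below 0.1 rad and contact force between start_knob and anything else below 0.1 N and value of joint feed_lever below 0.15 rad), for 0.1 s.
3. the lever is pressed down to the third click (value of joint feed_lever above 0.69 rad), for 0.3 s.
At the end, for the whole second after the job is handed in: The lever is held at its third click (joint beyond 0.69 rad) by the robot itself, pressing on it with more than 2 N, through the last second; the start knob is back at rest (below 0.1 rad) (value of joint feed_lever above 0.69 rad and contact force between any of the fingers, the arm and feed_lever above 2 N and value of joint start_knob below 0.1 rad); the arm keeps its last pose, push and grip.
It fails at once if a bystander (wooden weight, tape roll, brush jar, packet) is moved more than 30 mm or the jar is tipped (distance of any of wood_weight, tape_roll, brush_jar, packet from where it was at the start of the episode above 0.03 m or angle between brush_jar's own z axis and vertical above 0.5 rad).
It fails at once if a bystander is used to hold the lever (contact force between feed_lever and wood_weight above 0.5 N or contact force between feed_lever and tape_roll above 0.5 N).
It also fails if it takes over 54 s, if anything falls off the work surface, if the arm or the gripper's body presses on something with over 40 N, if the wrist force passes 120 N, or if a joint passes its speed limit or range.

## Working session

There is one attempt and no reset: what is moved stays moved. The work goes in short steps, Python scripts to look and compute and a shell command to move; the robot and the scene stay as the last step left them, time stands still between calls to the robot, and variables do not carry over. Pictures are saved under pics/ and viewed, at most 10 in all, crops included, and the job is handed in when it is done.

```bash
mkdir -p pics; python3 - <<'E'
from workcell import bot
import cv2,numpy as np
s=bot.observe();print(s['clock'],s['position'],s['tool_rot'],s['force'],s['grip_width'],bot.tip_reach)
ims=[]
for n in ['top','side']:
    f=bot.grab_frame(n);ims.append(f['img'])
    print(n,'cam',-f['R'].T@f['t'])
    for q in ['feed_lever_grip','feed_lever_pivot','tape_feeder','switch_box','start_knob_grip','wood_weight','tape_roll','brush_jar','packet']:
        print(q,[(np.round(d['xyz'],3).tolist(),round(d['conf'],2)) for d in bot.spot_point(q,f)][:4])
cv2.imwrite('pics/a.png',cv2.resize(np.vstack(ims)[:,:,::-1],None,fx=.78,fy=.78))
cv2.imwrite('pics/a1.png',cv2.resize(ims[0][:,:,::-1],(800,600)))
cv2.imwrite('pics/a2.png',cv2.resize(ims[1][:,:,::-1],(800,600)))
print(bot.observe()['clock'])
E
```

```text
0.0 [ 0.25516192 -0.57024881  0.30330184] [-3.14038786e+00  8.98157361e-05  4.20791601e-01] [ 0.34475188 -0.05401197 -0.25258814] 0.08522111690865464 0.0726
top cam [ 0.43760207 -0.06878829  1.27401462]
feed_lever_grip [([0.586, -0.16, 0.147], 0.66)]
feed_lever_pivot [([0.647, -0.139, 0.077], 0.98)]
tape_feeder [([0.573, -0.164, 0.002], 0.78)]
switch_box [([0.403, 0.088, 0.003], 0.81), ([0.776, 0.248, 0.001], 0.7), ([0.303, -0.18, -0.004], 0.67), ([0.555, 0.216, 0.001], 0.58)]
start_knob_grip [([0.771, 0.24, 0.092], 0.53), ([0.303, -0.18, 0.098], 0.53), ([0.554, 0.215, 0.092], 0.52), ([0.397, 0.084, 0.093], 0.45)]
wood_weight [([0.293, 0.354, 0.001], 0.64)]
tape_roll [([0.591, -0.154, 0.147], 0.57)]
brush_jar [([0.408, 0.509, 0.003], 0.65)]
packet []
side cam [0.29454686 0.93941251 0.98205625]
feed_lever_grip [([0.589, -0.156, 0.148], 0.63)]
feed_lever_pivot [([0.65, -0.142, 0.073], 0.87)]
tape_feeder [([0.57, -0.163, 0.001], 0.57)]
switch_box [([0.771, 0.247, -0.0], 0.97), ([0.397, 0.084, -0.002], 0.73), ([0.553, 0.217, 0.005], 0.58)]
start_knob_grip [([0.553, 0.221, 0.09], 0.81), ([0.774, 0.25, 0.093], 0.77), ([0.303, -0.183, 0.096], 0.72), ([0.4, 0.088, 0.094], 0.47)]
wood_weight [([0.291, 0.352, 0.001], 0.59)]
tape_roll [([0.314, -0.412, 0.001], 0.74)]
brush_jar [([0.407, 0.505, 0.004], 0.56), ([0.551, 0.217, 0.091], 0.56)]
packet []
1.0
```

View pics/a1.png

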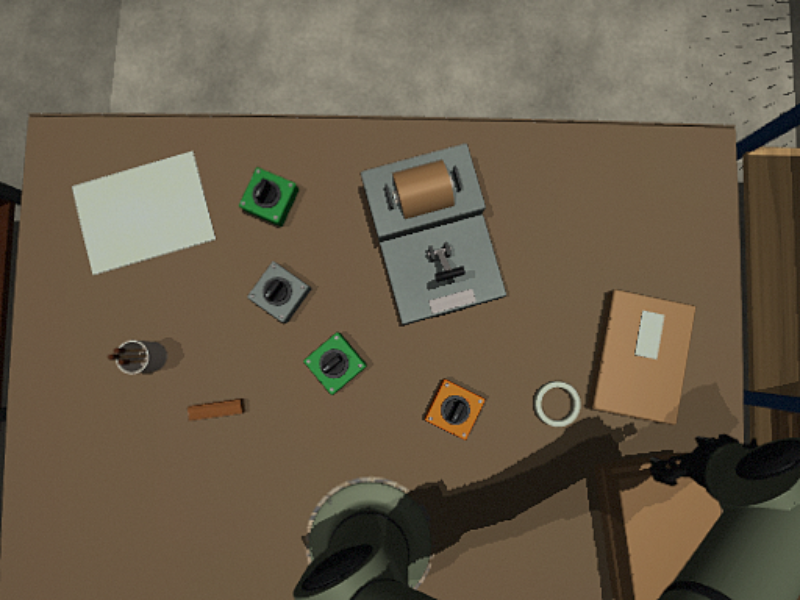

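View pics/a2.png

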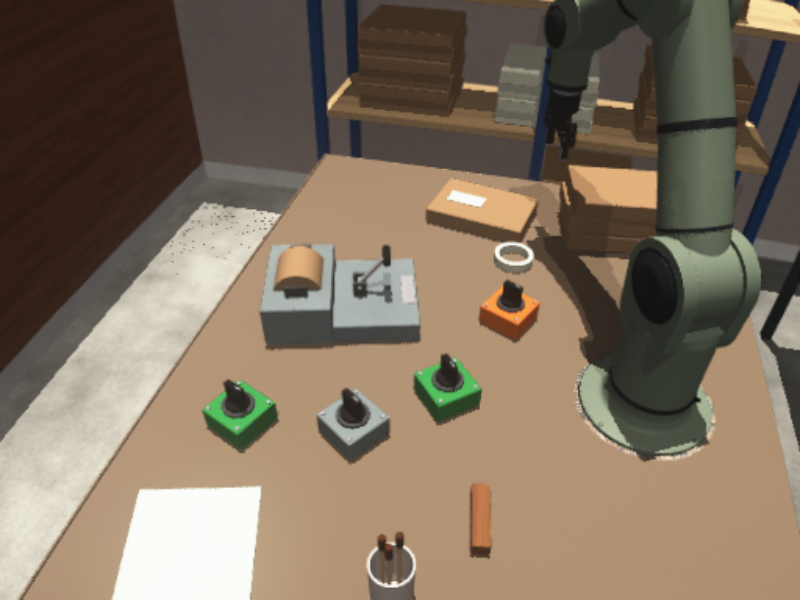

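The top view (800x600 scale) shows the grey switch box at (279,292), which is world ≈(0.554,0.217). The other three boxes are green, green and orange look-alikes. The lever grip is at (452,278), ≈(0.587,-0.158,0.148), and both views agree on these positions. The knob bar appears to run at a yaw of about 127° (mod 180°). I'll move above it along an arc, turning on the way.

```bash
python3 -m jog '[[[48,3,0,0,0,-0.09,1],[48,3,0,0,0,-0.09,1],[48,3,0,0,0,-0.09,1],[48,3,0,0,0,-0.09,1],[48,3,0,0,0,-0.09,1]]]'
python3 -m jog '[[[48,3,0,0,0,-0.09,1],[48,3,0,0,0,-0.09,1],[48,3,0,0,0,-0.09,1],[48,3,0,0,0,-0.09,1],[48,3,0,0,0,-0.09,1]]]'
```

```text
clock: 1.5
position: [0.4616, -0.4471, 0.3039]
tool_rot: [3.141, -0.0, 0.874]
force: [-0.0, -1.4, 0.0]
grip_width: 0.0854
finger_force: 0.0
clock: 2.0
position: [0.5922, -0.2473, 0.3038]
tool_rot: [3.141, -0.0, 1.324]
force: [0.8, -0.6, 0.4]
grip_width: 0.0855
finger_force: 0.0
```

```bash
python3 -m jog '[[[48,3,0,0,0,-0.09,1],[48,3,0,0,0,-0.09,1],[48,3,0,0,0,-0.09,1],[48,3,0,0,0,-0.09,1],[48,3,0,0,0,-0.09,1]]]'
python3 -m jog '[[[48,3,0,0,0,-0.09,1],[48,3,0,0,0,-0.09,1],[48,3,0,0,0,-0.09,1],[48,3,0,0,0,-0.09,1],[30,2,0,0,0,-0.05,1]]]'
python3 -m jog '[[[0,0,0,0,0,0,1],[0,0,0,0,0,0,1]]]' 
cat > h.py <<'E'
from workcell import bot
import cv2,numpy as np
from scipy.spatial.transform import Rotation as Ro
def wristcam():
    s=bot.observe();f=bot.grab_frame('wrist')
    T=np.eye(4);T[:3,:3]=Ro.from_euler('xyz',s['tool_rot']).as_matrix();T[:3,3]=s['position']
    M=T@np.array(f['tool_from_camera']);return s,f,M
def rays(f,uv):
    d=np.array([f['k1'],0,0,0,0.]);return cv2.undistortPoints(np.float64(uv).reshape(-1,1,2),np.array(f['intrinsics']),d).reshape(-1,2)
def onplane(f,M,uv,z):
    r=np.c_[rays(f,uv),np.ones(len(np.atleast_2d(uv)))]@M[:3,:3].T
    return M[:3,3]+r*((z-M[2,3])/r[:,2:])
def totool(s,X): return Ro.from_euler('xyz',s['tool_rot']).as_matrix().T@(np.array(X)-s['position'])*1000
E
python3 - <<'E'
from h import *
s,f,M=wristcam();print(M[:3,3])
for q in ['switch_box','start_knob_grip']: print(q,[(np.round(d['xyz'],4).tolist(),round(d['conf'],2)) for d in bot.spot_point(q,f)])
cv2.imwrite('pics/w1.png',f['img'][:,:,::-1])
t=bot.trace('start_knob',f)
for d in t:
    m=np.uint8(d['region'])
    print(d['conf'],m.sum(),cv2.minAreaRect(cv2.findNonZero(m)))
E
```

```text
clock: 2.5
position: [0.6229, -0.0106, 0.3039]
tool_rot: [3.141, -0.0, 1.774]
force: [0.5, -0.6, 0.2]
grip_width: 0.0851
finger_force: 0.0
clock: 3.0
position: [0.5554, 0.2018, 0.3041]
tool_rot: [3.141, -0.001, 2.187]
force: [0.3, -0.0, 0.5]
grip_width: 0.0854
finger_force: 0.0
clock: 3.2
position: [0.557, 0.1984, 0.304]
tool_rot: [3.142, 0.0, 2.181]
force: [0.2, -0.7, 0.7]
grip_width: 0.0852
finger_force: 0.0
[0.51732647 0.25630542 0.37461314]
switch_box [([0.3991, 0.0823, -0.0008], 0.96), ([0.5558, 0.2118, -0.0029], 0.93), ([0.7764, 0.2513, 0.0004], 0.69)]
start_knob_grip [([0.3982, 0.0864, 0.0888], 0.78), ([0.776, 0.2466, 0.0924], 0.76), ([0.5524, 0.2171, 0.091], 0.75)]
0.77 2403 ((75.88216400146484, 183.12246704101562), (47.94221115112305, 57.76169967651367), 70.46334838867188)
0.63 1786 ((437.68524169921875, 252.2707977294922), (66.76560974121094, 38.99669647216797), 27.181110382080078)
0.58 1614 ((261.09539794921875, 168.06307983398438), (43.37754821777344, 48.20344543457031), 19.44003677368164)
```

View pics/w1.png

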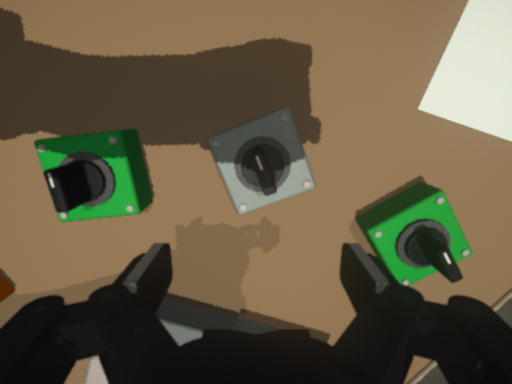

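The grey box is in the middle of the wrist view at (262,165). Its knob bar runs from about (257,146) to (270,192), close to vertical in the image, so nearly along tool x. Next I'll take a zoomed crop to get the angle.

```bash
python3 - <<'E'
import cv2,numpy as np
i=cv2.imread('pics/w1.png')[125:205,220:305]
i=np.uint8(255*np.clip(i/255.,0,1)**.5)
cv2.imwrite('pics/w1c.png',cv2.resize(i,None,fx=7,fy=7,interpolation=cv2.INTER_NEAREST))
E
```

```text
(no output)
```

View pics/w1c.png

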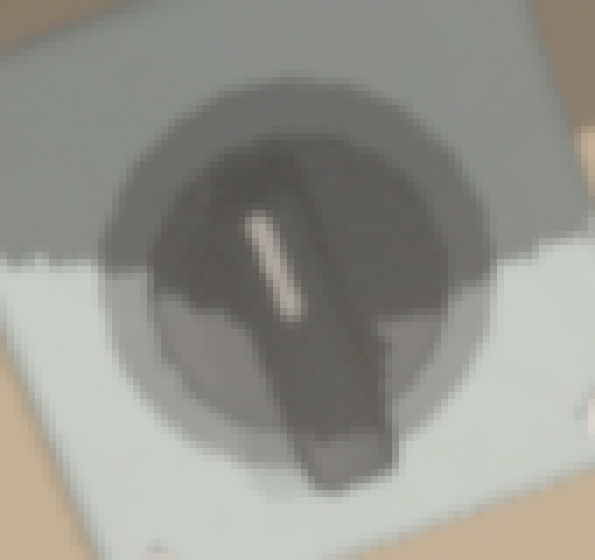

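The crop shows the mark line on the bar's top running from (258,215) to (292,318). The top's near edge is at (298,440)-(390,430) and the far end is around (256,158).

```bash
python3 - <<'E'
from h import *
s,f,M=wristcam()
c=lambda *p:np.array(p)/7.+[220,125]-.5
P=onplane(f,M,c((258,215),(292,318),(256,158),(345,436),(230,240),(298,435),(320,240),(385,400)),.106)
print(P.round(4))
for a in (0,2,4,6):
    d=P[a+1]-P[a];print(np.degrees(np.arctan2(d[1],d[0])),np.linalg.norm(d))
print('ctr',(P[2]+P[3])/2, np.degrees(s['tool_rot'][2]))
C=np.array([.5535,.2175,.092]);print(totool(s,C))
# box orientation check: start_knob other view
f=bot.grab_frame('top')
print([(np.round(d['xyz'],4).tolist(),round(d['conf'],2)) for d in bot.spot_point('start_knob_grip',f)])
E
```

```text
[[0.5413 0.2229 0.106 ]
 [0.5532 0.214  0.106 ]
 [0.5368 0.229  0.106 ]
 [0.5689 0.2046 0.106 ]
 [0.5402 0.218  0.106 ]
 [0.5634 0.201  0.106 ]
 [0.5502 0.2249 0.106 ]
 [0.5704 0.2119 0.106 ]]
-36.86024435130258 0.014832007518649807
-37.25651264908298 0.04030941136134314
-36.175505953625446 0.02878623421913978
-32.66388437876395 0.024050063871479028
ctr [0.55281152 0.21678112 0.106     ] 124.83096411267935
[ 19.06640191   8.32110737 211.79983827]
[([0.7717, 0.2445, 0.0942], 0.7), ([0.3975, 0.084, 0.093], 0.62), ([0.555, 0.2135, 0.0937], 0.37)]
```

```bash
python3 -m jog '[[[19,8,0,0,0,0,1],[0,0,30,0,0,-0.106,1],[0,0,30,0,0,-0.106,1],[0,0,30,0,0,-0.106,1],[0,0,0,0,0,0,1]]]'
python3 - <<'E'
from h import *
s=bot.observe();print(totool(s,[.5535,.217,.096]),np.degrees(s['tool_rot']),s['qpos'].round(2) if hasattr(s['qpos'],'round') else s['qpos'])
E
```

```text
clock: 4.05
position: [0.5516, 0.2173, 0.2107]
tool_rot: [-3.137, -0.003, 2.5]
force: [-0.3, -0.3, -0.4]
grip_width: 0.085
finger_force: 0.0
[ -2.04435369   1.41978486 114.66541387] [-1.79747325e+02 -1.72293982e-01  1.43257292e+02] [-0.05  0.65 -0.62  1.74  0.46  0.9   0.06]
```

```bash
python3 -m jog '[[[-2,1,20,0,0,0,1],[0,0,20,0,0,0,1],[0,0,20,0,0,0,1],[0,0,0,0,0,0,1],[0,0,0,0,0,0,0.5]]]' 
python3 -m jog '[[[0,0,0,0,0,0,0.3],[0,0,0,0,0,0,0],[0,0,0,0,0,0,0],[0,0,0,0,0,0,0],[0,0,0,0,0,0,0]]]' 40
```

```text
clock: 4.55
position: [0.5554, 0.2183, 0.1553]
tool_rot: [3.141, 0.0, 2.497]
force: [1.0, -0.3, 0.4]
grip_width: 0.0733
finger_force: 0.0
clock: 5.05
position: [0.5537, 0.2162, 0.1542]
tool_rot: [-3.137, 0.0, 2.498]
force: [-14.2, -13.2, 20.5]
grip_width: 0.0133
finger_force: 41.5
```

```bash
python3 -m jog '[[[0,0,0,0,0,0.1,0],[0,0,0,0,0,0.1,0],[0,0,0,0,0,0.1,0],[0,0,0,0,0,0.1,0],[0,0,0,0,0,0.1,0]]]'
```

```text
clock: 5.55
position: [0.5545, 0.2168, 0.1543]
tool_rot: [-3.14, 0.002, 1.994]
force: [-6.0, -8.0, 9.3]
grip_width: 0.0131
finger_force: 40.1
```

```bash
python3 -m jog '[[[0,0,0,0,0,0.1,0],[0,0,0,0,0,0.1,0],[0,0,0,0,0,0.1,0],[0,0,0,0,0,0.1,0],[0,0,0,0,0,0.1,0]]]'
python3 -m jog '[[[0,0,0,0,0,0.04,0],[0,0,0,0,0,0.02,0],[0,0,0,0,0,0,0]]]'
python3 - <<'E'
from h import *
s=bot.observe();print(s['moment'])
s,f,M=wristcam();cv2.imwrite('pics/w2.png',f['img'][:,:,::-1])
E
```

```text
clock: 6.05
position: [0.5553, 0.217, 0.1544]
tool_rot: [3.141, 0.001, 1.494]
force: [-1.0, 0.6, 9.0]
grip_width: 0.0131
finger_force: 58.6
clock: 6.35
position: [0.5553, 0.2172, 0.1545]
tool_rot: [3.14, 0.002, 1.44]
force: [1.3, -7.1, 8.3]
grip_width: 0.0133
finger_force: 88.5
[-1.6456669  -0.16830941  2.16068551]
```

View pics/w2.png

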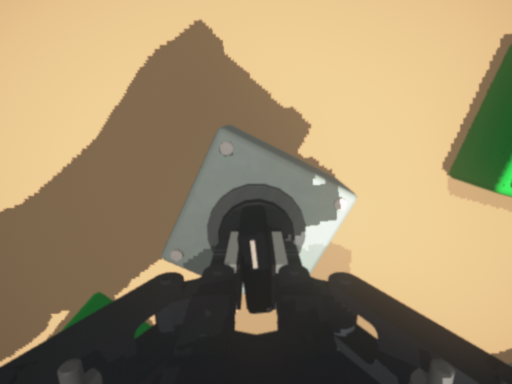

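The wrist view shows the fingers on the bar at about (255,250), with the bar lined up with the fingers. The moment is 2.2 N·m, so it is hard against the stop. I'll turn it back and let go.

```bash
python3 -m jog '[[[0,0,0,0,0,-0.12,0],[0,0,0,0,0,-0.14,0],[0,0,0,0,0,-0.14,0],[0,0,0,0,0,-0.14,0],[0,0,0,0,0,-0.14,0]]]'
python3 -m jog '[[[0,0,0,0,0,-0.14,0],[0,0,0,0,0,-0.14,0],[0,0,0,0,0,-0.1,0],[0,0,0,0,0,0,0.5],[0,0,0,0,0,0,1]]]' 20
python3 -m jog '[[[0,0,0,0,0,0,1],[0,0,0,0,0,0,1],[0,0,-25,0,0,0,1],[0,0,-40,0,0,0,1],[0,0,-45,0,0,0,1]]]'
python3 - <<'E'
from h import *
s,f,M=wristcam();print(s['tool_rot'],s['qpos'])
cv2.imwrite('pics/w3.png',f['img'][:,:,::-1])
E
```

```text
clock: 6.9
position: [0.554, 0.2171, 0.1543]
tool_rot: [-3.139, 0.001, 2.124]
force: [-12.3, -8.8, 14.2]
grip_width: 0.0134
finger_force: 41.5
clock: 7.4
position: [0.5551, 0.218, 0.1541]
tool_rot: [3.141, 0.0, 2.497]
force: [0.5, -0.3, -0.5]
grip_width: 0.0416
finger_force: 0.0
clock: 7.9
position: [0.5544, 0.218, 0.2645]
tool_rot: [-3.14, -0.001, 2.499]
force: [0.5, -0.7, 0.9]
grip_width: 0.0856
finger_force: 0.0
[-3.14024791e+00 -1.32211107e-03  2.49879197e+00] [-0.02871809  0.59066611 -0.65232544  1.69428835  0.41243513  1.00004282
  0.10117548]
```

View pics/w3.png

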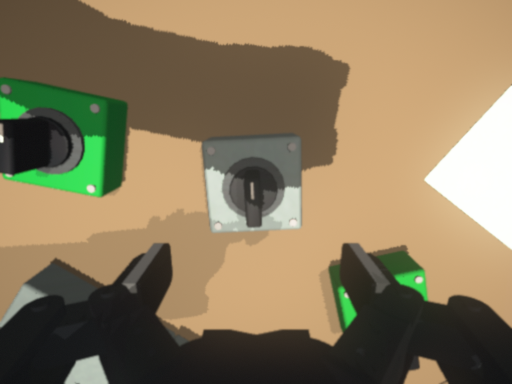

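The knob is back at rest: the bar at (253,200) lines up square with the box again, and the fingers are clear of it. Next I'll shut the fingers and go above the lever grip. The feeder yaw is about 17°, so I want a tool yaw of about 107°.

```bash
python3 -m jog '[[[-41,-26,0,0,0,0.079,0],[-41,-26,0,0,0,0.079,0],[-41,-26,0,0,0,0.079,0],[-41,-26,0,0,0,0.079,0]]]' 60
python3 -m jog '[[[-41,-26,0,0,0,0.079,0],[-41,-26,0,0,0,0.079,0],[-41,-26,0,0,0,0.079,0],[0,0,0,0,0,0,0],[0,0,0,0,0,0,0]]]'
python3 - <<'E'
from h import *
s,f,M=wristcam();print(np.degrees(s['tool_rot']))
for q in ['feed_lever_grip','feed_lever_pivot','tape_feeder']: print(q,[(np.round(d['xyz'],4).tolist(),round(d['conf'],2)) for d in bot.spot_point(q,f)])
cv2.imwrite('pics/w4.png',f['img'][:,:,::-1])
print(totool(s,[.588,-.158,.157]))
E
```

```text
clock: 8.35
position: [0.6021, 0.0285, 0.264]
tool_rot: [3.141, 0.0, 2.179]
force: [0.9, 0.6, 0.0]
grip_width: 0.0281
finger_force: 0.0
clock: 8.85
position: [0.5969, -0.1158, 0.2639]
tool_rot: [3.142, 0.0, 1.944]
force: [0.2, 0.2, 0.2]
grip_width: 0.0001
finger_force: 0.0
[1.79996494e+02 4.76460145e-03 1.11372409e+02]
feed_lever_grip [([0.5879, -0.1582, 0.1536], 0.68)]
feed_lever_pivot [([0.6439, -0.144, 0.0747], 0.67)]
tape_feeder [([0.5693, -0.1608, -0.0036], 0.91)]
[-36.0523585  -23.65736281 106.87572864]
```

View pics/w4.png

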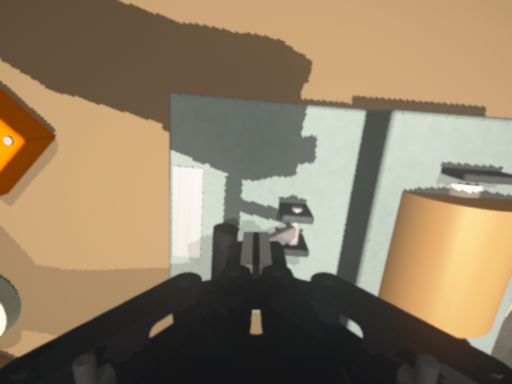

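The shut fingertips show at (257,250) with the black cross grip at (226,245), just behind and to the left. That fits the three measured views, ≈(0.588,-0.158). I'll move over it and come down to just above contact.

```bash
python3 -m jog '[[[-36,-24,0,0,0,0,0],[0,0,0,0,0,0.06,0],[0,0,15,0,0,0,0],[0,0,14,0,0,0,0],[0,0,0,0,0,0,0]]]'
python3 - <<'E'
from h import *
s,f,M=wristcam();print(np.degrees(s['tool_rot']))
print([(np.round(d['xyz'],4).tolist(),round(d['conf'],2)) for d in bot.spot_point('feed_lever_grip',f)])
print(totool(s,[.588,-.158,.157]))
g=bot.grab_frame('side')
cv2.imwrite('pics/w5.png',np.hstack([cv2.resize(f['img'][160:320,150:350],(400,320)),cv2.resize(g['img'][140:220,190:290],(400,320))])[:,:,::-1])
E
```

```text
clock: 9.55
position: [0.5871, -0.1558, 0.2323]
tool_rot: [-3.139, -0.002, 1.889]
force: [-1.3, -0.3, -0.3]
grip_width: 0.0005
finger_force: 0.0
[-1.79836759e+02 -1.33609799e-01  1.08233594e+02]
[([0.587, -0.1569, 0.1494], 0.93)]
[-2.57238042  0.33704696 75.25957315]
```

View pics/w5.png

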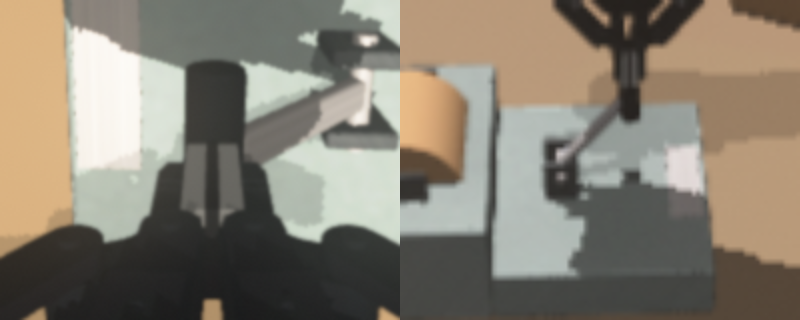

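Left half: the tips at (213,180) are centred across the bar and lined up with it. Right half: the tips at (629,85) are directly above the bar. Now I'll press along the lever's arc.

```bash
python3 -m jog '[[[-2,0,3,0,0,0,0],[0,-6,6,0,0,0,0],[0,-6,6,0,0,0,0]]]'
python3 -m jog '[[[0,-5,7,0,0,0,0],[0,-5,7,0,0,0,0],[0,-4,8,0,0,0,0]]]'
python3 - <<'E'
from h import *
s,f,M=wristcam()
print([(np.round(d['xyz'],4).tolist(),round(d['conf'],2)) for d in bot.spot_point('feed_lever_grip',f)],totool(s,s['position']))
E
```

```text
clock: 10.0
position: [0.577, -0.1629, 0.2203]
tool_rot: [3.141, 0.001, 1.886]
force: [-3.2, 1.1, 9.7]
grip_width: 0.0
finger_force: 4.5
clock: 10.3
position: [0.5626, -0.1677, 0.198]
tool_rot: [-3.14, 0.0, 1.885]
force: [-4.2, -0.8, 5.2]
grip_width: 0.0
finger_force: 2.7
[([0.5642, -0.1648, 0.1216], 0.7)] [0. 0. 0.]
```

```bash
python3 -m jog '[[[0,-2,8,0,0,0,0],[0,-2,8,0,0,0,0],[0,-2,8,0,0,0,0],[0,0,6,0,0,0,0],[0,0,2,0,0,0,0]]]'
python3 -m jog '[[[0,0,0,0,0,0,0],[0,0,0,0,0,0,0]]]'
```

```text
clock: 10.9
position: [0.5576, -0.1695, 0.1656]
tool_rot: [-3.14, 0.0, 1.885]
force: [-5.1, -1.0, 10.1]
grip_width: 0.0004
finger_force: 4.8
clock: 11.1
position: [0.5577, -0.1695, 0.1661]
tool_rot: [-3.141, 0.0, 1.885]
force: [-5.7, -1.6, 9.7]
grip_width: 0.0
finger_force: 4.7
```

```bash
python3 -m jog '[[[0,0,2,0,0,0,0],[0,0,0,0,0,0,0],[0,0,0,0,0,0,0]]]'
python3 - <<'E'
from h import *
s,f,M=wristcam()
print([(np.round(d['xyz'],4).tolist(),round(d['conf'],2)) for d in bot.spot_point('feed_lever_grip',f)])
g=bot.grab_frame('side');print([(np.round(d['xyz'],4).tolist(),round(d['conf'],2)) for d in bot.spot_point('feed_lever_grip',g)])
cv2.imwrite('pics/w6.png',np.hstack([cv2.resize(f['img'][160:320,150:350],(400,320)),cv2.resize(g['img'][140:220,190:290],(400,320))])[:,:,::-1])
E
```

```text
clock: 11.4
position: [0.5579, -0.1694, 0.1652]
tool_rot: [-3.141, 0.001, 1.885]
force: [-12.0, -0.1, 26.6]
grip_width: -0.0
finger_force: 13.1
[([0.5549, -0.1666, 0.0878], 0.94)]
[([0.5562, -0.1656, 0.0825], 0.66), ([0.4093, 0.5089, -0.0005], 0.17)]
```

View pics/w6.png

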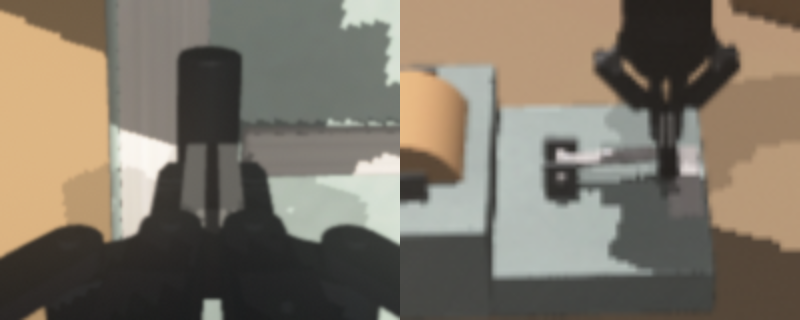

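The lever arm is nearly level, and the bar at (665,165) is under the tips. The force climbs steeply to 27 N, so it is at the hard stop, past the third click.

```bash
python3 - <<'E'
from workcell import bot
s=bot.observe();print(s['force'],s['position'])
print(bot.job_done())
E
```

```text
[-11.67012158  -0.71593503  25.75471672] [ 0.55791783 -0.16946038  0.16516133]
the job is handed in; nothing more can be done
None
```

I twisted the start knob to its stop and let it spring back. I then pressed the lever past the third click to its hard stop and handed the job in with the arm still holding it there at about 26 N; the judge's verdict was not shown.

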